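# Trial-fit a wax carrier under the fixture's spring clip

### The job

Try the fit of the aluminium carrier with the green wax blank in the grey carving fixture: first gently slide it by its free edge until it sits square and home against the brass stop bar, then swing the spring clip by its red post so that its toe rides up onto the carrier's free edge, and let go so that the clip holds it alone. Then swing the clip well clear of the carrier again, leaving the carrier where it sits and the things round about as they are; never push, wedge or snap anything hard.

Things in the scene. Friction and masses are not known exactly. Their poses are not given: they have to be found in the camera images.
- fixture: Grey rectangular bed 230 (x) x 200 (y) x 20 mm, fixed to the bench. Origin: centre of its underside, on the bench. The carrier slides on its top face, 20 mm above the bench, towards the fixture's +y, where the rail is.
- rail: Blue rail 150 x 14 x 24 mm along the bed's +y side. Origin: above the fixture's, on the bed's top; same axes. Inner face at y = +75 mm. In front of it a rigid brass stop bar (90 mm long along x, centred at x = +10; 2 to 12 mm above the bed) is set on two screws: its face lies anywhere from y = +51 to +69 mm, new each time and not measured: feel for it (or look).
- carrier: Loose pale aluminium plate 100 (x) x 60 (y) x 8 mm, 120 to 200 g, flat on the bed, with a green wax blank (40 x 30 mm, top 13 mm above the bed, at x = +18, y = +8). Origin: centre of its underside. Its +y edge goes square against the stop bar; push it (1 to 2 N slides it) near the middle of its -y, free edge until 3 to 5 N is felt; over 12 N marks it. Starts 10 to 45 mm short, up to 0.1 rad askew.
- clip (a joint): Swing of the clip about its vertical pivot screw, which is at x = -85, y = -5 mm in the fixture's frame (rad). 0: leaf along the fixture's +x, parallel to the free edge of a carrier at home. Positive: clear, clockwise from above, toe towards the fixture's -y, stop at 1.4; negative: farther over the carrier, stop at -0.45. Stays where left (about 1 N at the post moves it). Well clear: 0.7 or more.
- clip_leaf: Sprung steel leaf, 12 mm wide, top face 15 mm above the bed. Origin: on the pivot axis at the bed's top; x runs along the leaf to the toe. It tilts up about the pivot against its spring (at the toe 2 N when down, 4 N at 4 mm rise). A post gripped at one height makes the ramp wedge on the carrier's edge: raise the hand as the toe climbs. Over 16 N on the carrier (wedged, snapped) marks it.
- toe (a point): Lowest point of the clip's smooth foot (12 mm long along the leaf, rounded, radius 6 mm), 75 mm from the pivot, 4 mm above the bed when down. On the side facing the carrier's free edge a ramp (tip 18 mm from the toe) turns up 24 degrees to 11 mm above the bed. To get onto the carrier the toe must rise 4 mm (the post 3 mm). It belongs 4 to 20 mm in from the free edge.
- post_top (a point): Centre of the top of the clip's red upright post: 12 mm across, standing on the leaf 55 mm from the pivot, from 15 to 43 mm above the bed; push, straddle or pinch it (straddling it loosely is gentler than a pinch, which keeps the leaf from tilting).
- spare_carrier: Bystander: bare wooden plate 100 x 60 x 8 mm. Origin: centre of underside.
- wax_tube: Bystander: green wax cylinder standing up, 28 mm across, 60 mm tall. Origin: centre of underside.
- needle_file: Bystander: small file, orange handle, 170 mm long, lying down.
- polish_jar: Bystander: jar, 52 mm across, 55 mm tall. Origin: centre of underside.
- wax_block: Bystander: green wax block 50 x 30 x 20 mm. Origin: centre of underside.
- hex_key: Bystander: dark L-shaped key, 70 mm long, 6 mm thick, lying on the bed beside the carrier's place at the fixture's -y, +x corner.
- ring_gauge: Bystander: brass ring, 28 mm across, 8 mm tall. Origin: centre of underside.
Not all that is in view belongs to the job. Of the things like the carrier, leave any that is blue, brown or orange; of the rest the larger one is meant.

How it is judged:
On the way, in this order (a step that is already met when the one before it is completed fails the run):
1. the carrier is pushed home, square against the stop bar, before the clip touches it (contact force between rail and carrier above 1 N and angle between the x axis of carrier and the x axis of fixture, either way round below 0.04 rad and contact force between clip_leaf and carrier below 0.1 N), for 0.05 s.
2. the clip's toe rests on the carrier, 4 to 20 mm in from its free edge, pressing by its own spring, let go by the robot, the carrier still square (contact force between clip_leaf and carrier above 1 N and y of toe in the frame of carrier between -0.026 and -0.01 m and angle between the x axis of carrier and the x axis of fixture, either way round below 0.06 rad and contact force between the fingers and clip_leaf below 0.2 N and contact force between the arm and carrier below 0.2 N), for 0.3 s.
At the end, for the whole second after the job is handed in: The clip is swung clear (0.6 rad or more) and off the carrier; the carrier lies flat and at rest on the bed at the stop bar (its centre 18 to 42 mm to +y of the fixture's), square within 0.06 rad (value of joint clip above 0.6 rad and contact force between clip_leaf and carrier below 0.05 N and y of carrier in the frame of fixture between 0.018 and 0.042 m and z of carrier in the frame of fixture below 0.022 m and angle between the x axis of carrier and the x axis of fixture, either way round below 0.06 rad and linear speed of carrier below 0.01 m/s); the robot touches nothing.
It fails at once if the carrier is pushed with more than 12 N (contact force between the arm and carrier above 12 N).
It fails at once if the carrier is driven against the stop with more than 13 N (contact force between rail and carrier above 13 N).
It fails at once if the clip bears on the carrier with more than 16 N (contact force between clip_leaf and carrier above 16 N).
It fails at once if a bystander is moved by more than 15 mm (distance of any of spare_carrier, wax_tube, needle_file, polish_jar, wax_block, hex_key, ring_gauge from where it was at the start of the episode above 0.015 m).
It also fails if it takes over 64 s, if anything falls off the work surface, if the arm or the gripper's body presses on something with over 40 N, if the wrist force passes 120 N, or if a joint passes its speed limit or range.

### The arm

A 7-joint arm with a two-finger parallel gripper is mounted at the origin on the work surface. World frame = base frame: x ahead of the robot, y to its left, z up, the work surface at z = 0. Lengths are in m, angles in rad, forces in N, time in s.
With the tool pointing down it reaches from about 0.4 to 0.85 m from the base axis. Payload 10.4 kg.
Tool frame: the origin (TCP) lies midway between the tips of the shut fingers; the grasp point (between the pads) lies 19 mm behind it; z points along the fingers, x is the direction in which the jaws open and shut, and the axes are right-handed (so a half turn about z gives the same grasp; the last joint's range is limited). The gripper opens to 85 mm and grips with 20 to 120 N. Pads are 22 mm wide; open, the fingers measure 114 mm over their backs; the gripper's body (76 mm by 85 mm) begins 54 mm behind the grasp point. The pads swing forward as they close: fully open they stand 13 mm farther back than shut.
Start: joints at [-1.257, 0.332, -0.065, 1.46, 0.022, 1.35, -0.088], TCP at [0.207, 0.59, 0.231] pointing down, gripper open.
Joint ranges: [-2.6, 2.6], [-0.5, 2.12], [-1.47, 1.34], [0.16, 2.42], [-1.27, 4.41], [0.06, 2.06], [-2.6, 2.6]. Speed limits (rad/s): [2.22, 2.22, 2.79, 2.79, 3.14, 3.14, 3.14].

### API

Orientations are given as a unit quaternion [x, y, z, w].
In Python, from workcell import monitor, eyes, ticket, models gives the robot as it stands.
- The arm moves only by the tool servo_tool, never from a script. Its argument "motion" is a list of rows, each a list of 7 numbers: the opening, from 0 (shut) to 1 (fully open), then the shift along the tool's x, y, z in m, then the turn, a rotation vector about the tool's x, y, z in degrees. In form: [[fingers, tx, ty, tz, rx, ry, rz], ...]. A call has 1 to 20 rows; each row is the pose to reach, as a shift and turn from the pose commanded when the call began, along the tool's axes at that moment; what a row does not reach only later rows make up. A row lasts 1/8 s, in which the tool goes at most 62.5 mm and 10.7 degrees, less where a joint would pass 70% of its speed; a pose out of reach is approached as far as the arm can. A call with a gripper value outside its range is refused whole. The fingers move at their own pace and stop on an object; "grip_force" is the grip in N (left out, the last holds). Time passes only in rows, so rows that repeat a pose let the fingers close. It gives the time, the measured TCP pose, the force and the opening at its end, in the units of the state.
- monitor.get_obs(): the state, without advancing time (a new reading comes with each control period).
- eyes.camera(name): name is "scene" or "side" or "wrist"; returns (picture, depth): 400x640x3 uint8, blue, green, red; 400x640 float32, m along the optical axis (not along the pixel's ray), 0 where there is no reading.
- eyes.camera_info(name): a dict with "intrinsics" (3x3 intrinsics, pixels), "extrinsics" (4x4, takes a point from world to camera coordinates); the wrist camera has in their place "tool_from_camera" (4x4, takes a point from camera to tool coordinates, whose origin is the TCP and whose axes are the tool frame's). Camera axes: x right, y down, z forward; pixel columns grow to the right and rows downward; lengths in m; the calibration is good to about 2 mm. A picture is of the moment at which its call begins: read the wrist's pose just before it. camera_info takes no time and is no camera call.
- ticket.hand_in(): hands the job in, once; it reports no verdict.
Trained networks look in the newest picture that a camera, given by its name, has taken for a name from the list of things; names that differ only in an ending like _2 or _b are one class to them, and where a whole thing is asked for, a point or a joint stands for the part that bears it (a point fixed in the world has none). Each returns a list of dicts, best first, with "confidence" (0 to 1); they miss things now and then, are a little off and sometimes report something else, mostly with a low value. They report only what shows in the picture. A call takes as long as a camera call. They do not tell look-alikes from the thing itself.
- models.boxes_of(camera, thing): "point" ([x, y, z] in m, in the coordinates of the camera as it stood for that picture, good to about 4 mm: the middle of the surface that is visible of it).
The state is a dict: "clock": time; "joint_pos": joint angles; "joint_velocities": joint speeds; "tau": joint torques, N m; "position": TCP position; "ee_rot": TCP orientation; "ft_force": force on the tool from outside, world axes, zero at the start; "torque": the same for the moment, N m; "grip_width": opening from 0.0 (shut) to 1.0 (fully open).
Only numpy, scipy, OpenCV 4.12 (cv2) and the standard library are available. Lean on these libraries where they do the work, as an engineer would, in place of code of your own. Each camera call takes 0.05 s, during which the arm holds its last target. There are 200 camera calls.

## Working session

There is one attempt and no reset: what is moved stays moved. The work goes in short steps, Python scripts to look and compute and a tool call to move; the robot and the scene stay as the last step left them, time stands still between calls to the robot, and variables do not carry over. Pictures are saved under pics/ and viewed, about 8 in all and at most 12, crops included, and the job is handed in when it is done.

Besides the shell and the picture viewer there is one more tool, called by a JSON object that holds its "fn" and its "kwargs". servo_tool: Moves the arm, as the interface text tells. Its arguments: {"type":"object","properties":{"motion":{"type":"array"},"grip_force":{"type":"number"}},"required":["motion"]}

```bash
mkdir -p pics; cat > h.py <<'E'
import numpy as np, cv2
from scipy.spatial.transform import Rotation as R
from workcell import monitor, eyes, ticket, models
np.set_printoptions(precision=4,suppress=True)
def cam(name):
    o=monitor.get_obs(); im,d=eyes.camera(name); i=eyes.camera_info(name); K=np.array(i["intrinsics"])
    if "extrinsics" in i: T=np.linalg.inv(np.array(i["extrinsics"]))
    else:
        W=np.eye(4); W[:3,:3]=R.from_quat(o["ee_rot"]).as_matrix(); W[:3,3]=o["position"]
        T=W@np.array(i["tool_from_camera"])
    return im,d,K,T
def cloud(d,K,T):
    v,u=np.mgrid[:d.shape[0],:d.shape[1]]
    P=np.stack([(u-K[0,2])/K[0,0]*d,(v-K[1,2])/K[1,1]*d,d],-1)
    return P@T[:3,:3].T+T[:3,3]
def find(name,thing,T):
    return [(round(b["confidence"],2),T[:3,:3]@np.array(b["point"])+T[:3,3]) for b in models.boxes_of(name,thing)]
def st():
    o=monitor.get_obs(); print(o["clock"],np.array(o["position"]),np.array(o["ee_rot"]),"F",np.array(o["ft_force"]),o["grip_width"])
E
python3 - <<'E'
from h import *
st()
for n in ("scene","side"):
    im,d,K,T=cam(n); cv2.imwrite(f"pics/{n}0.png",im); print(n,T)
    for t in ("fixture","rail","carrier","clip_leaf","post_top","spare_carrier","hex_key","wax_tube","polish_jar","ring_gauge","wax_block","needle_file"):
        print(t,[(c,list(p.round(3))) for c,p in find(n,t,T)])
E
```

```text
0.0 [0.2064 0.5895 0.2305] [ 0.8156  0.5786 -0.0006  0.0005] F [-0.2163 -0.2187 -0.3   ] 0.9991642149164671
scene [[ 0.795   0.3716 -0.4795  0.8605]
 [ 0.6066 -0.4794  0.6342 -0.3562]
 [ 0.0058 -0.7951 -0.6065  0.4895]
 [ 0.      0.      0.      1.    ]]
fixture [(0.64, [np.float64(0.625), np.float64(0.028), np.float64(0.02)])]
rail [(0.83, [np.float64(0.605), np.float64(0.132), np.float64(0.031)])]
carrier [(0.93, [np.float64(0.555), np.float64(-0.202), np.float64(0.013)]), (0.9, [np.float64(0.725), np.float64(0.26), np.float64(0.009)]), (0.88, [np.float64(0.387), np.float64(0.183), np.float64(0.009)]), (0.85, [np.float64(0.623), np.float64(0.058), np.float64(0.027)]), (0.62, [np.float64(0.348), np.float64(0.036), np.float64(0.007)])]
clip_leaf [(0.8, [np.float64(0.563), np.float64(-0.012), np.float64(0.033)])]
post_top [(0.62, [np.float64(0.558), np.float64(-0.013), np.float64(0.036)])]
spare_carrier [(0.8, [np.float64(0.574), np.float64(0.217), np.float64(0.004)])]
hex_key [(0.52, [np.float64(0.69), np.float64(-0.009), np.float64(0.025)])]
wax_tube [(0.82, [np.float64(0.782), np.f
[... 1270 characters left out ...]
at64(0.034)]), (0.67, [np.float64(0.562), np.float64(0.217), np.float64(0.005)])]
spare_carrier [(0.8, [np.float64(0.566), np.float64(0.218), np.float64(0.006)])]
hex_key [(0.45, [np.float64(0.686), np.float64(-0.006), np.float64(0.029)]), (0.33, [np.float64(0.552), np.float64(-0.004), np.float64(0.037)])]
wax_tube [(0.89, [np.float64(0.769), np.float64(-0.019), np.float64(0.041)])]
polish_jar [(0.93, [np.float64(0.76), np.float64(0.063), np.float64(0.042)])]
ring_gauge [(0.44, [np.float64(0.449), np.float64(0.107), np.float64(0.005)])]
wax_block [(0.79, [np.float64(0.741), np.float64(0.16), np.float64(0.017)])]
needle_file [(0.81, [np.float64(0.625), np.float64(-0.101), np.float64(0.013)])]
```

View pics/scene0.png

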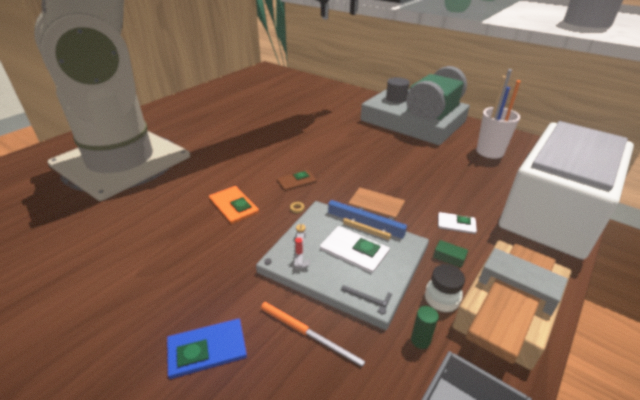

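View pics/side0.png

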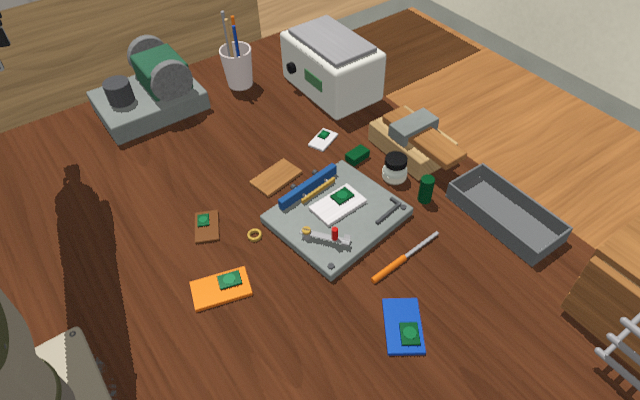

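The scene picture shows the fixture at about (345,260). The large pale carrier is at (355,247), the rail at (365,218), the clip with its red post at (299,245) and the hex key at (368,296). The side picture agrees. Next I'll get the fixture's pose from depth.

```bash
cat >> h.py <<'E'
def rect(pts):
    return cv2.minAreaRect((pts[:,:2]*1000).astype(np.float32))
E
python3 - <<'E'
from h import *
for n in ("scene","side"):
    im,d,K,T=cam(n); P=cloud(d,K,T)
    m=(d>0)&(abs(P[...,0]-.62)<.19)&(abs(P[...,1]-.04)<.19)
    b=m&(P[...,2]>.012)&(P[...,2]<.026)
    hsv=cv2.cvtColor(im,cv2.COLOR_BGR2HSV)
    b&=(hsv[...,1]<70)
    nl,l,s,c=cv2.connectedComponentsWithStats(b.astype(np.uint8)); k=1+np.argmax(s[1:,4])
    print(n,"bed",rect(P[l==k]),np.median(P[l==k][:,2]))
    blue=m&(hsv[...,0]>100)&(hsv[...,0]<130)&(hsv[...,1]>120)&(P[...,2]>.03)
    print("rail",rect(P[blue]),P[blue].mean(0))
    red=m&((hsv[...,0]<6)|(hsv[...,0]>174))&(hsv[...,1]>150)&(P[...,2]>.03)
    print("post",P[red].mean(0),P[red].max(0),red.sum())
    w=m&(hsv[...,1]<40)&(hsv[...,2]>170)&(P[...,2]>.02)&(P[...,1]>.02)&(P[...,0]<.7)
    print("carr",rect(P[w]),P[w].mean(0))
E
```

```text
scene bed ((605.595458984375, 53.75115966796875), (230.68045043945312, 201.8694305419922), 8.428594589233398) 0.021682950372218013
rail ((596.0393676757812, 134.27809143066406), (142.7602996826172, 10.140837669372559), 8.357096672058105) [0.5985 0.1338 0.0459]
post [ 0.5576 -0.0094  0.0637] [ 0.5611 -0.0046  0.0651] 22
carr ((592.572509765625, 89.93470764160156), (215.4364013671875, 140.89175415039062), 0.45343145728111267) [0.6118 0.07   0.0244]
side bed ((604.2344970703125, 54.22881317138672), (232.6834259033203, 201.28614807128906), 8.377026557922363) 0.019293604037981416
rail ((591.7144775390625, 133.72064208984375), (149.1431427001953, 15.23592758178711), 7.985415935516357) [0.5873 0.1313 0.0401]
post [ 0.5524 -0.0098  0.0523] [ 0.5584 -0.003   0.0643] 71
carr ((587.6588134765625, 80.1783447265625), (208.13340759277344, 117.79708862304688), 1.0419553518295288) [0.5841 0.0649 0.0258]
```

{"fn": "servo_tool", "kwargs": {"motion": [[0,-0.03,0.04,-0.01,0,0,0],[0,-0.06,0.085,-0.02,0,0,0],[0,-0.09,0.13,-0.03,0,0,0],[0,-0.12,0.175,-0.03,0,0,0],[0,-0.15,0.22,-0.03,0,0,0],[0,-0.18,0.265,-0.03,0,0,0],[0,-0.21,0.305,-0.03,0,0,0],[0,-0.24,0.35,-0.03,0,0,0],[0,-0.27,0.39,-0.03,0,0,0],[0,-0.3,0.435,-0.03,0,0,0],[0,-0.33,0.48,-0.03,0,0,0],[0,-0.36,0.52,-0.03,0,0,0],[0,-0.39,0.55,-0.03,0,0,0],[0,-0.39,0.55,-0.03,0,0,0]]}}

```text
clock: 3.15
position: [0.5975, 0.0358, 0.2612]
ee_rot: [0.817, 0.576, -0.0, 0.001]
ft_force: [0.4, 1.1, 0.2]
grip_width: 0.001
```

```bash
python3 - <<'E'
from h import *
im,d,K,T=cam("wrist"); cv2.imwrite("pics/w1.png",im); P=cloud(d,K,T); print(T[:3,3])
f=np.array([.605,.054]); a=0.1466; Rf=np.array([[np.cos(a),np.sin(a)],[-np.sin(a),np.cos(a)]])
L=P.copy(); L[...,:2]=(P[...,:2]-f)@Rf.T
np.savez("w1.npz",L=L,im=im,d=d)
hsv=cv2.cvtColor(im,cv2.COLOR_BGR2HSV); V=d>0
w=V&(hsv[...,1]<40)&(hsv[...,2]>190)&(abs(L[...,0])<.1)&(abs(L[...,1])<.09)&(L[...,2]>.0235)
n,l,s,c=cv2.connectedComponentsWithStats(w.astype(np.uint8)); k=1+np.argmax(s[1:,4]); print("carrier",rect(L[l==k]),np.median(L[l==k][:,2]),s[k])
red=V&((hsv[...,0]<6)|(hsv[...,0]>174))&(hsv[...,1]>150)&(L[...,2]>.055)
print("post",L[red].mean(0),rect(L[red]))
bl=V&(hsv[...,0]>100)&(hsv[...,0]<130)&(hsv[...,1]>120)&(L[...,2]>.036)&(abs(L[...,0])<.1); print("rail",rect(L[bl]))
yl=V&(hsv[...,0]>15)&(hsv[...,0]<30)&(hsv[...,1]>90)&(L[...,2]>.024)&(abs(L[...,0]-.01)<.05)&(L[...,1]>.04); print("brass",yl.sum(),rect(L[yl]) if yl.sum() else 0)
E
```

```text
[0.5246 0.0624 0.4034]
carrier ((13.354496002197266, 9.699605941772461), (60.01128387451172, 100.49632263183594), 85.48149108886719) 0.02785844998968881 [ 303  130   74   89 3064]
post [-0.0589 -0.0509  0.0623] ((-58.9383544921875, -51.21355438232422), (6.998996257781982, 8.566930770874023), 14.989179611206055)
rail ((-0.11708831787109375, 82.98759460449219), (145.7576904296875, 12.271729469299316), 0.25797367095947266)
brass 301 ((10.539199829101562, 63.51893615722656), (5.116544723510742, 88.27996826171875), 89.96371459960938)
```

View pics/w1.png

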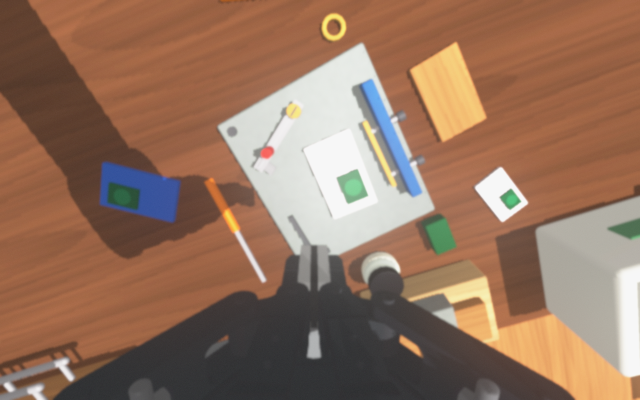

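The wrist picture shows the carrier at (341,173), slightly askew. The brass bar is at (379,153), the red post at (267,153), the pivot at (293,110), and the hex key runs from (290,215) to beyond (313,248).

```bash
python3 - <<'E'
from h import *
z=np.load("w1.npz"); L,im=z["L"],z["im"]
for u,v in [(291,217),(300,232),(312,247),(335,218),(376,205),(305,148)]: print(u,v,L[v,u]*1000)
st()
E
```

```text
291 217 [ 32.2795 -73.2759  25.8654]
300 232 [ 57.4841 -73.6015  24.0702]
312 247 [-19.5974 -12.2456 266.9318]
335 218 [ 60.3705 -22.098   27.7646]
376 205 [72.6185 33.6108 19.5534]
305 148 [-38.6458 -13.5331  22.8526]
3.2 [0.597  0.0385 0.2612] [ 0.8165  0.5774 -0.0002  0.0001] F [-0.1814  0.5697 -0.409 ] 0.0017854546411486605
```

{"fn": "servo_tool", "kwargs": {"motion": [[0,-0.005,0.009,0,0,0,-7],[0,-0.01,0.018,0.02,0,0,-14],[0,-0.015,0.027,0.05,0,0,-21],[0,-0.0193,0.0355,0.08,0,0,-27.9],[0,-0.0193,0.0355,0.11,0,0,-27.9],[0,-0.0193,0.0355,0.14,0,0,-27.9],[0,-0.0193,0.0355,0.17,0,0,-27.9],[0,-0.0193,0.0355,0.19,0,0,-27.9],[0,-0.0193,0.0355,0.2,0,0,-27.9],[0,-0.0193,0.0355,0.2,0,0,-27.9]]}}

```text
clock: 4.45
position: [0.6238, 0.0105, 0.0613]
ee_rot: [0.652, 0.758, -0.0, -0.0]
ft_force: [0.4, 0.7, 0.2]
grip_width: 0.001
```

```bash
cat >> h.py <<'E'
F0=np.array([.605,.054]); A=0.1466; RF=np.array([[np.cos(A),np.sin(A)],[-np.sin(A),np.cos(A)]])
def loc():
    o=monitor.get_obs(); p=np.array(o["position"]); x=R.from_quat(o["ee_rot"]).as_matrix()[:2,0]; lx=RF@x
    F=np.array(o["ft_force"]); print(round(o["clock"],2),"local",RF@(p[:2]-F0)*1000,"z",p[2],"toolx deg",np.degrees(np.arctan2(lx[1],lx[0])),"F local",RF@F[:2],F[2],"g",o["grip_width"])
E
python3 - <<'E'
from h import *
loc()
im,d,K,T=cam("wrist"); cv2.imwrite("pics/w2.png",im[60:400,120:600])
E
```

```text
4.45 local [ 12.2826 -45.8169] z 0.061262497314344244 toolx deg 90.22777154194544 F local [0.4714 0.6375] 0.22848383783965998 g 0.0007006762332381456
```

View pics/w2.png

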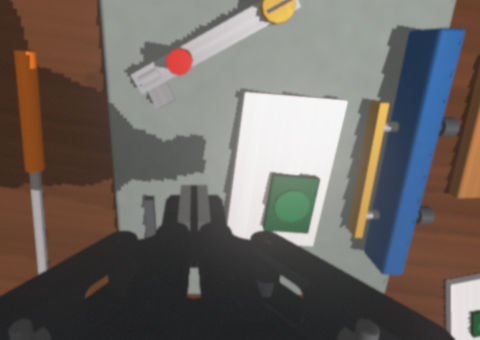

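The fingers (198,215 in the crop) hang in the gap between the hex key and the carrier's free edge. Everything is clear, so I'll go down and push gently.

{"fn": "servo_tool", "kwargs": {"motion": [[0,0,0,0.015,0,0,0],[0,0,0,0.03,0,0,0],[0,0,0,0.038,0,0,0],[0,0,0,0.038,0,0,0],[0,0.002,0,0.038,0,0,0],[0,0.004,0,0.038,0,0,0],[0,0.006,0,0.038,0,0,0],[0,0.008,0,0.038,0,0,0],[0,0.009,0,0.038,0,0,0],[0,0.01,0,0.038,0,0,0],[0,0.011,0,0.038,0,0,0],[0,0.012,0,0.038,0,0,0],[0,0.013,0,0.038,0,0,0],[0,0.014,0,0.038,0,0,0],[0,0.015,0,0.038,0,0,0],[0,0.016,0,0.038,0,0,0],[0,0.017,0,0.038,0,0,0],[0,0.018,0,0.038,0,0,0]]}}

```text
clock: 6.75
position: [0.6212, 0.028, 0.0233]
ee_rot: [0.652, 0.758, 0.0, -0.0]
ft_force: [-0.2, -0.1, -0.5]
grip_width: -0.004
```

```bash
cat > look.py <<'E'
from h import *
import sys
loc()
for n in ("side",) if len(sys.argv)<2 else sys.argv[1:]:
    im,d,K,T=cam(n); P=cloud(d,K,T); L=P.copy(); L[...,:2]=(P[...,:2]-F0)@RF.T
    hsv=cv2.cvtColor(im,cv2.COLOR_BGR2HSV)
    w=(d>0)&(hsv[...,1]<40)&(hsv[...,2]>190)&(abs(L[...,0]-.01)<.07)&(abs(L[...,1]-.01)<.06)&(L[...,2]>.0235)&(L[...,2]<.035)
    k,l,s,c=cv2.connectedComponentsWithStats(w.astype(np.uint8)); j=1+np.argmax(s[1:,4]); print(n,"carrier",rect(L[l==j]),s[j][4])
E
python3 look.py side wrist
```

```text
6.75 local [ 12.1935 -28.0853] z 0.02328477521460857 toolx deg 90.20357753970576 F local [-0.234  -0.0852] -0.5168811325031564 g -0.0035371720743352345
side carrier ((-5.6658172607421875, 11.60887336730957), (61.47674560546875, 66.9861831665039), 85.75543975830078) 550
wrist carrier ((1.2302742004394531, 10.997823715209961), (60.582237243652344, 76.80976104736328), 85.41252136230469) 11334
```

{"fn": "servo_tool", "kwargs": {"motion": [[0,0.001,0,0,0,0,0],[0,0.002,0,0,0,0,0],[0,0.003,0,0,0,0,0],[0,0.004,0,0,0,0,0],[0,0.005,0,0,0,0,0],[0,0.006,0,0,0,0,0],[0,0.007,0,0,0,0,0],[0,0.008,0,0,0,0,0],[0,0.009,0,0,0,0,0],[0,0.01,0,0,0,0,0]]}}

```text
clock: 8.1
position: [0.6197, 0.0379, 0.0233]
ee_rot: [0.652, 0.758, 0.0, -0.0]
ft_force: [-0.4, -0.8, 0.2]
grip_width: 0.0
```

```bash
python3 look.py wrist
```

```text
8.1 local [ 12.1845 -18.0858] z 0.023296855368104993 toolx deg 90.20399020395908 F local [-0.4781 -0.7003] 0.1833574675260723 g 0.00030373661112718036
wrist carrier ((1.1786270141601562, 19.796875), (60.51748275756836, 79.58868408203125), 88.07957458496094) 11085
```

{"fn": "servo_tool", "kwargs": {"motion": [[0,0.001,0,0,0,0,0],[0,0.002,0,0,0,0,0],[0,0.003,0,0,0,0,0],[0,0.004,0,0,0,0,0],[0,0.005,0,0,0,0,0],[0,0.006,0,0,0,0,0],[0,0.0065,0,0,0,0,0],[0,0.007,0,0,0,0,0]]}}

```text
clock: 9.15
position: [0.6187, 0.0448, 0.0233]
ee_rot: [0.652, 0.758, 0.0, -0.0]
ft_force: [1.2, -0.2, 0.0]
grip_width: -0.003
```

```bash
python3 look.py wrist
```

```text
9.15 local [ 12.166  -11.1052] z 0.023300408103817158 toolx deg 90.20617863430277 F local [ 1.1188 -0.3954] 0.03999831258409535 g -0.0030352820953622153
wrist carrier ((1.4596443176269531, 26.1580867767334), (60.622440338134766, 82.2447509765625), 89.8206558227539) 11170
```

{"fn": "servo_tool", "kwargs": {"motion": [[0,0.0005,0,0,0,0,0],[0,0.001,0,0,0,0,0],[0,0.001,0,0,0,0,0]]}}

```text
clock: 9.57
position: [0.6185, 0.0459, 0.0233]
ee_rot: [0.652, 0.758, 0.0, -0.0]
ft_force: [0.4, -0.5, 0.9]
grip_width: -0.001
```

{"fn": "servo_tool", "kwargs": {"motion": [[0,0.0005,0,0,0,0,0],[0,0.001,0,0,0,0,0],[0,0.0015,0,0,0,0,0],[0,0.0015,0,0,0,0,0]]}}

```text
clock: 10.07
position: [0.6183, 0.0473, 0.0233]
ee_rot: [0.652, 0.758, 0.0, -0.0]
ft_force: [0.1, -0.5, -0.2]
grip_width: -0.0
```

{"fn": "servo_tool", "kwargs": {"motion": [[0,0.0005,0,0,0,0,0],[0,0.001,0,0,0,0,0],[0,0.001,0,0,0,0,0]]}}

```text
clock: 10.45
position: [0.6181, 0.0483, 0.0233]
ee_rot: [0.652, 0.758, 0.0, -0.0]
ft_force: [0.8, -1.5, -0.5]
grip_width: -0.001
```

{"fn": "servo_tool", "kwargs": {"motion": [[0,0.0003,0,0,0,0,0],[0,0.0006,0,0,0,0,0],[0,0.0006,0,0,0,0,0]]}}

```text
clock: 10.82
position: [0.618, 0.0489, 0.0233]
ee_rot: [0.652, 0.758, 0.0, -0.0]
ft_force: [0.4, -0.2, -0.2]
grip_width: 0.001
```

```bash
python3 look.py wrist
```

```text
10.82 local [12.1452 -6.9872] z 0.02330501431262067 toolx deg 90.2061281429888 F local [ 0.3502 -0.2986] -0.22033875975206382 g 0.0008777612880120676
wrist carrier ((1.2940139770507812, 30.90654754638672), (82.40526580810547, 62.05883026123047), 0.22550712525844574) 11103
```

{"fn": "servo_tool", "kwargs": {"motion": [[0,0.0003,0,0,0,0,0],[0,0.0006,0,0,0,0,0],[0,0.0006,0,0,0,0,0]]}}

```text
clock: 11.25
position: [0.6179, 0.0494, 0.0233]
ee_rot: [0.652, 0.758, 0.0, -0.0]
ft_force: [0.0, -0.2, -0.4]
grip_width: -0.001
```

{"fn": "servo_tool", "kwargs": {"motion": [[0,0.0003,0,0,0,0,0],[0,0.0006,0,0,0,0,0],[0,0.0006,0,0,0,0,0]]}}

```text
clock: 11.62
position: [0.6179, 0.05, 0.0233]
ee_rot: [0.652, 0.758, 0.0, -0.0]
ft_force: [-0.7, -0.7, 0.1]
grip_width: 0.001
```

{"fn": "servo_tool", "kwargs": {"motion": [[0,0.0003,0,0,0,0,0],[0,0.0006,0,0,0,0,0],[0,0.0006,0,0,0,0,0]]}}

```text
clock: 12.0
position: [0.6177, 0.0502, 0.0233]
ee_rot: [0.652, 0.758, -0.0, 0.0]
ft_force: [0.4, -2.4, 0.3]
grip_width: -0.001
```

{"fn": "servo_tool", "kwargs": {"motion": [[0,0.0003,0,0,0,0,0],[0,0.0006,0,0,0,0,0],[0,0.0006,0,0,0,0,0]]}}

```text
clock: 12.38
position: [0.6176, 0.0503, 0.0233]
ee_rot: [0.652, 0.758, -0.0, 0.0]
ft_force: [-0.9, -3.9, 1.0]
grip_width: 0.001
```

```bash
python3 look.py wrist
```

```text
12.38 local [11.9433 -5.4874] z 0.023262835194397074 toolx deg 90.16664183231127 F local [-1.4292 -3.7564] 0.9944111225024859 g 0.0007771454710221299
wrist carrier ((0.3322792053222656, 31.193450927734375), (60.78553009033203, 80.99629974365234), 89.208984375) 11249
```

Home: about 3.9 N is felt, the carrier is square within 1° and its centre is at y ≈ 31 mm. I'll hold briefly, back off, and go over the post.

{"fn": "servo_tool", "kwargs": {"motion": [[0,0.0003,0,0,0,0,0],[0,0.0003,0,0,0,0,0],[0,-0.004,0,0,0,0,0],[0,-0.014,0,0,0,0,0],[0,-0.014,0,-0.03,0,0,0],[0.35,-0.014,0,-0.065,0,0,0],[0.35,-0.02,-0.01,-0.065,0,0,9],[0.35,-0.025,-0.02,-0.065,0,0,18],[0.35,-0.03,-0.03,-0.065,0,0,27],[0.35,-0.035,-0.04,-0.065,0,0,36],[0.35,-0.04,-0.05,-0.065,0,0,45],[0.35,-0.0435,-0.06,-0.065,0,0,54],[0.35,-0.0465,-0.0705,-0.065,0,0,60.7],[0.35,-0.0465,-0.0705,-0.065,0,0,60.7]]}}

```text
clock: 14.18
position: [0.5547, -0.0057, 0.0884]
ee_rot: [0.946, 0.325, 0.0, -0.0]
ft_force: [0.2, -0.9, -0.9]
grip_width: 0.349
```

```bash
cat > post.py <<'E'
from h import *
im,d,K,T=cam("wrist"); cv2.imwrite("pics/w3.png",im[60:400,120:600]); P=cloud(d,K,T); L=P.copy(); L[...,:2]=(P[...,:2]-F0)@RF.T
hsv=cv2.cvtColor(im,cv2.COLOR_BGR2HSV)
red=(d>0)&((hsv[...,0]<6)|(hsv[...,0]>174))&(hsv[...,1]>150)&(L[...,2]>.04)&(L[...,2]<.075)
p=L[red]*1000; print("post",p.mean(0),p[:,2].max(),red.sum())
q=p.mean(0)[:2]-[-85,-5]; print("r",np.hypot(*q),"theta",-np.arctan2(q[1],q[0]))
E
python3 look.py side wrist; python3 post.py
```

```text
14.18 local [-58.522  -51.7028] z 0.08840340245756145 toolx deg 29.517933399859217 F local [ 0.1156 -0.8931] -0.8771664882231179 g 0.3489707983534524
side carrier ((-25.83515167236328, 48.96315383911133), (70.92610931396484, 34.58034133911133), 41.05438232421875) 206
wrist carrier ((10.346961975097656, 31.421430587768555), (60.94318771362305, 100.95451354980469), 89.89385986328125) 10162
post [-58.7348 -50.536   59.0509] 64.05680706924332 362
r 52.567957251266925 theta 1.0476109362915516
```

View pics/w3.png

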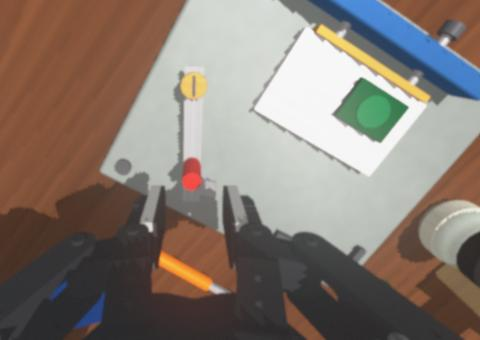

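The post (193,175 in the crop) lies midway between the open fingers, and the carrier sits square at y ≈ 31.4 mm with the brass bar along its edge. I'll work out the swing rows.

```bash
cat > arc.py <<'E'
from h import *
import sys,json
# args: theta_hand list end n dz_end ; start = present hand pose
def rows(ths,dz,g=.35,r=54):
    o=monitor.get_obs(); p=RF@(np.array(o["position"])[:2]-F0); x=RF@R.from_quat(o["ee_rot"]).as_matrix()[:2,0]; y=np.array([x[1],-x[0]])
    a0=np.degrees(np.arctan2(x[1],x[0])); out=[]
    for t,z in zip(ths,dz):
        q=np.array([-.085,-.005])+r/1000*np.array([np.cos(t),-np.sin(t)])-p
        out.append([g,round(float(q@x),4),round(float(q@y),4),round(float(z),4),0,0,round(a0-(90-np.degrees(t)),1)])
    print(json.dumps(out))
if __name__=="__main__":
    s,e,n,z0,z1=map(float,sys.argv[1:6]); n=int(n); rows(np.linspace(s,e,n),np.linspace(z0,z1,n))
E
python3 arc.py 1.05 -0.06 16 .045 .045
```

```text
[[0.35, -0.0007, 0.0004, 0.045, 0, 0, -0.2], [0.35, 0.0033, 0.0002, 0.045, 0, 0, -4.4], [0.35, 0.0072, -0.0002, 0.045, 0, 0, -8.7], [0.35, 0.0111, -0.001, 0.045, 0, 0, -12.9], [0.35, 0.015, -0.002, 0.045, 0, 0, -17.1], [0.35, 0.0188, -0.0033, 0.045, 0, 0, -21.4], [0.35, 0.0224, -0.0049, 0.045, 0, 0, -25.6], [0.35, 0.026, -0.0068, 0.045, 0, 0, -29.9], [0.35, 0.0294, -0.0089, 0.045, 0, 0, -34.1], [0.35, 0.0326, -0.0113, 0.045, 0, 0, -38.3], [0.35, 0.0356, -0.0138, 0.045, 0, 0, -42.6], [0.35, 0.0385, -0.0167, 0.045, 0, 0, -46.8], [0.35, 0.0411, -0.0197, 0.045, 0, 0, -51.1], [0.35, 0.0435, -0.0229, 0.045, 0, 0, -55.3], [0.35, 0.0456, -0.0262, 0.045, 0, 0, -59.5], [0.35, 0.0475, -0.0297, 0.045, 0, 0, -63.8]]
```

{"fn": "servo_tool", "kwargs": {"motion": [[0.35,0,0,0.02,0,0,0],[0.35,-0.0007,0.0004,0.04,0,0,0],[0.35,-0.0007,0.0004,0.045,0,0,0],[0.35,0.0033,0.0002,0.045,0,0,-4.4],[0.35,0.0072,-0.0002,0.045,0,0,-8.7],[0.35,0.0111,-0.001,0.045,0,0,-12.9],[0.35,0.015,-0.002,0.045,0,0,-17.1],[0.35,0.0188,-0.0033,0.045,0,0,-21.4],[0.35,0.0224,-0.0049,0.045,0,0,-25.6],[0.35,0.026,-0.0068,0.045,0,0,-29.9],[0.35,0.0294,-0.0089,0.045,0,0,-34.1],[0.35,0.0326,-0.0113,0.045,0,0,-38.3],[0.35,0.0356,-0.0138,0.045,0,0,-42.6],[0.35,0.0385,-0.0167,0.045,0,0,-46.8],[0.35,0.0411,-0.0197,0.045,0,0,-51.1],[0.35,0.0411,-0.0197,0.045,0,0,-51.1]]}}

```text
clock: 16.32
position: [0.5759, 0.0357, 0.0439]
ee_rot: [0.713, 0.701, 0.0, 0.0]
ft_force: [0.2, 0.5, -0.6]
grip_width: 0.352
```

```bash
python3 look.py wrist; python3 post.py; python3 arc.py 0.16 -0.06 8 0 0
```

```text
16.32 local [-31.4767 -13.8796] z 0.04390920277148554 toolx deg 80.63817670800258 F local [0.2876 0.4408] -0.5707805667334103 g 0.35153337149714187
wrist carrier ((-12.575957298278809, 32.340579986572266), (58.11725616455078, 55.48347473144531), 89.61614227294922) 5971
post [-33.3762 -22.8965  62.6194] 64.50864897939667 285
r 54.63794028336061 theta 0.3337064767201362
[[0.35, 0.0005, 0.0001, 0.0, 0, 0, -0.3], [0.35, 0.0022, 0.0001, 0.0, 0, 0, -2.1], [0.35, 0.0039, -0.0, 0.0, 0, 0, -3.9], [0.35, 0.0056, -0.0002, 0.0, 0, 0, -5.7], [0.35, 0.0073, -0.0004, 0.0, 0, 0, -7.5], [0.35, 0.0089, -0.0006, 0.0, 0, 0, -9.3], [0.35, 0.0106, -0.0009, 0.0, 0, 0, -11.1], [0.35, 0.0123, -0.0013, 0.0, 0, 0, -12.9]]
```

View pics/w3.png

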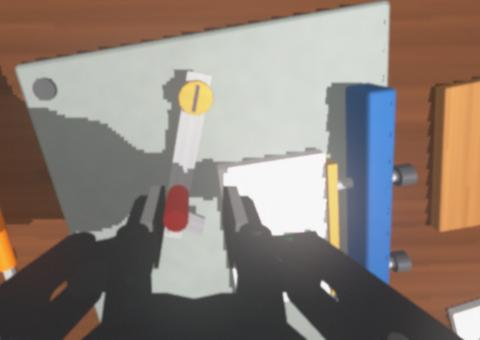

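The pad at (150,215) pushes the post (177,207), and the toe's ramp faces the carrier's free edge. The clip is at about 0.33 rad. I'll go on to just before contact.

{"fn": "servo_tool", "kwargs": {"motion": [[0.35,0.0022,0.0001,0,0,0,-2.1],[0.35,0.0039,0,0,0,0,-3.9],[0.35,0.0056,-0.0002,0,0,0,-5.7],[0.35,0.0073,-0.0004,0,0,0,-7.5],[0.35,0.0089,-0.0006,0,0,0,-9.3],[0.35,0.0106,-0.0009,0,0,0,-11.1],[0.35,0.0123,-0.0013,0,0,0,-12.9],[0.35,0.0123,-0.0013,0,0,0,-12.9]]}}

```text
clock: 17.42
position: [0.574, 0.048, 0.0432]
ee_rot: [0.63, 0.777, 0.0, -0.0]
ft_force: [0.1, -0.2, -0.3]
grip_width: 0.349
```

```bash
python3 look.py wrist; python3 post.py; python3 - <<'E'
from arc import *
t=np.linspace(-.06,-.41,20); rows(t,-np.clip((-.10-t)*20,0,3.4)/1000)
E
```

```text
17.43 local [-31.4936  -1.3929] z 0.043241949542899505 toolx deg 93.54997481138555 F local [ 0.1045 -0.2224] -0.25099891882479963 g 0.3486806138436668
wrist carrier ((8.781505584716797, 9.216495513916016), (78.18172454833984, 25.47321319580078), 7.359612464904785) 3219
[[0.35, -0.0003, 0.0005, -0.0, 0, 0, 0.1], [0.35, 0.0006, 0.0005, -0.0, 0, 0, -1.0], [0.35, 0.0016, 0.0005, -0.0, 0, 0, -2.1], [0.35, 0.0026, 0.0004, -0.0003, 0, 0, -3.1], [0.35, 0.0036, 0.0004, -0.0007, 0, 0, -4.2], [0.35, 0.0046, 0.0003, -0.001, 0, 0, -5.2], [0.35, 0.0056, 0.0002, -0.0014, 0, 0, -6.3], [0.35, 0.0066, 0.0001, -0.0018, 0, 0, -7.3], [0.35, 0.0076, -0.0001, -0.0021, 0, 0, -8.4], [0.35, 0.0086, -0.0002, -0.0025, 0, 0, -9.4], [0.35, 0.0095, -0.0004, -0.0029, 0, 0, -10.5], [0.35, 0.0105, -0.0006, -0.0033, 0, 0, -11.6], [0.35, 0.0115, -0.0008, -0.0034, 0, 0, -12.6], [0.35, 0.0125, -0.001, -0.0034, 0, 0, -13.7], [0.35, 0.0134, -0.0013, -0.0034, 0, 0, -14.7], [0.35, 0.0144, -0.0015, -0.0034, 0, 0, -15.8], [0.35, 0.0153, -0.0018, -0.0034, 0, 0, -16.8], [0.35, 0.0163, -0.0021, -0.0034, 0, 0, -17.9], [0.35, 0.0172, -0.0024, -0.0034, 0, 0, -18.9], [0.35, 0.0182, -0.0028, -0.0034, 0, 0, -20.0]]post.py:5: RuntimeWarning: Mean of empty slice.
  p=L[red]*1000; print("post",p.mean(0),p[:,2].max(),red.sum())
  ret = um.true_divide(
Traceback (most recent call last):
  File "post.py", line 5, in <module>
    p=L[red]*1000; print("post",p.mean(0),p[:,2].max(),red.sum())
                                          ~~~~~~~~~~^^
ValueError: zero-size array to reduction operation maximum which has no identity
```

Neither the red post nor a sensible carrier rectangle was found, so I'll look.

View pics/w3.png

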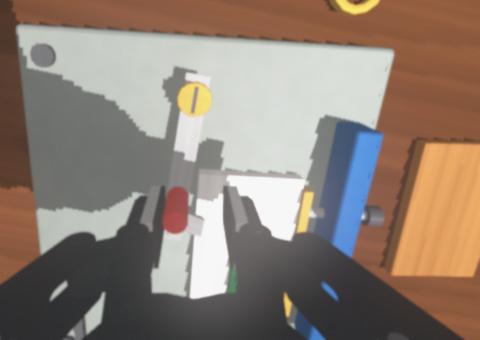

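The post is still against the pad at (176,210), only darker in shadow, and the ramp (195,222) has just reached the carrier's edge. I'll climb slowly, raising the hand.

{"fn": "servo_tool", "kwargs": {"motion": [[0.35,0.0006,0.0005,0,0,0,-1.0],[0.35,0.0016,0.0005,0,0,0,-2.1],[0.35,0.0026,0.0004,-0.0003,0,0,-3.1],[0.35,0.0036,0.0004,-0.0007,0,0,-4.2],[0.35,0.0046,0.0003,-0.001,0,0,-5.2]]}}

```text
clock: 18.15
position: [0.5734, 0.0519, 0.0442]
ee_rot: [0.594, 0.805, -0.0, 0.0]
ft_force: [-0.4, -3.4, -1.1]
grip_width: 0.352
```

```bash
sed -i 's/>150)&(L\[...,2\]>.04)/>110)\&(hsv[...,2]>60)\&(L[...,2]>.04)/' post.py; python3 post.py; python3 -c "
from h import *;loc()"
```

```text
post [-32.375   -6.6453  57.0294] 64.50317690603107 789
r 52.650684402177234 theta 0.03125515055936623
18.2 local [-31.5954   2.616 ] z 0.04427153165375765 toolx deg 98.79683110191688 F local [-1.4209 -2.4885] -0.24562940533154615 g 0.34790321124680224
```

```bash
python3 - <<'E'
from arc import *
t=-.154-.0184*np.arange(1,15); rows(t,-np.clip((-.154-t)*20,0,2.6)/1000)
E
```

```text
[[0.35, 0.0017, 0.0, -0.0004, 0, 0, -1.1], [0.35, 0.0027, 0.0, -0.0007, 0, 0, -2.1], [0.35, 0.0036, -0.0, -0.0011, 0, 0, -3.2], [0.35, 0.0046, -0.0001, -0.0015, 0, 0, -4.2], [0.35, 0.0056, -0.0002, -0.0018, 0, 0, -5.3], [0.35, 0.0066, -0.0003, -0.0022, 0, 0, -6.4], [0.35, 0.0076, -0.0004, -0.0026, 0, 0, -7.4], [0.35, 0.0086, -0.0005, -0.0026, 0, 0, -8.5], [0.35, 0.0096, -0.0007, -0.0026, 0, 0, -9.5], [0.35, 0.0105, -0.0009, -0.0026, 0, 0, -10.6], [0.35, 0.0115, -0.001, -0.0026, 0, 0, -11.6], [0.35, 0.0125, -0.0013, -0.0026, 0, 0, -12.7], [0.35, 0.0135, -0.0015, -0.0026, 0, 0, -13.7], [0.35, 0.0144, -0.0017, -0.0026, 0, 0, -14.8]]
```

{"fn": "servo_tool", "kwargs": {"motion": [[0.35,0.001,0,-0.0004,0,0,-1.1],[0.35,0.002,0,-0.0007,0,0,-2.1],[0.35,0.003,0,-0.0011,0,0,-3.2],[0.35,0.004,-0.0001,-0.0015,0,0,-4.2]]}}

```text
clock: 18.7
position: [0.5724, 0.0558, 0.0459]
ee_rot: [0.564, 0.826, -0.0, 0.0]
ft_force: [-0.2, -6.1, 0.5]
grip_width: 0.351
```

{"fn": "servo_tool", "kwargs": {"motion": [[0.35,0.001,0,-0.0003,0,0,-1.1],[0.35,0.002,0,-0.0007,0,0,-2.1],[0.35,0.003,0,-0.0011,0,0,-3.2],[0.35,0.004,-0.0001,-0.0011,0,0,-4.2]]}}

```text
clock: 19.2
position: [0.5708, 0.0604, 0.0469]
ee_rot: [0.533, 0.846, 0.0, -0.0]
ft_force: [1.5, -1.6, -1.0]
grip_width: 0.352
```

```bash
python3 post.py; python3 look.py side wrist
```

```text
post [-34.2556   1.611   59.1179] 67.19700450122257 755
r 51.17322857091699 theta -0.12955167185110952
19.25 local [-32.9355  11.4613] z 0.04694780235985928 toolx deg 107.25426091936198 F local [ 0.7759 -1.0954] 0.2976867490023649 g 0.35292976335839316
side carrier ((-16.59308624267578, 38.061702728271484), (46.50764846801758, 51.50537109375), 88.42047119140625) 202
wrist carrier ((4.676059722900391, 30.743770599365234), (52.6295166015625, 96.83234405517578), 81.56265258789062) 4413
```

{"fn": "servo_tool", "kwargs": {"motion": [[0.35,0.001,0,0,0,0,-1.1],[0.35,0.002,0,0,0,0,-2.1],[0.35,0.003,0,0,0,0,-3.2],[0.35,0.004,-0.0001,0,0,0,-4.2],[0.35,0.005,-0.0002,0,0,0,-5.3],[0.35,0.0058,-0.0003,0,0,0,-6.2],[0.35,0.0058,-0.0003,0,0,0,-6.2]]}}

```text
clock: 20.23
position: [0.568, 0.0651, 0.047]
ee_rot: [0.487, 0.873, 0.0, 0.0]
ft_force: [1.0, -1.1, 0.1]
grip_width: 0.354
```

```bash
python3 post.py; python3 look.py wrist
```

```text
post [-34.8627   6.6578  59.3239] 66.84578587050258 781
r 51.47479535384329 theta -0.2284588988484423
20.27 local [-35.0138  16.4011] z 0.04693358279133582 toolx deg 113.31045318528169 F local [ 0.7875 -1.4969] 1.2125316004215267 g 0.3483672891632362
wrist carrier ((2.5468406677246094, 31.373193740844727), (81.2976303100586, 49.44209671020508), 19.063528060913086) 3362
```

View pics/w3.png

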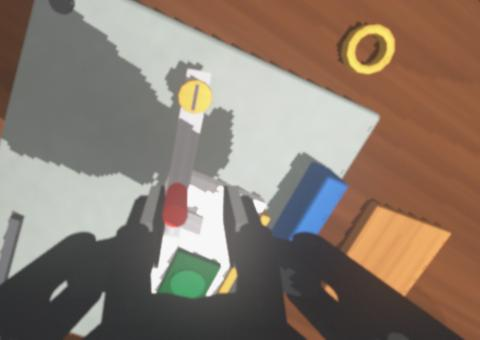

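The toe is over the carrier, about 10 mm in from the edge. I'll let go by backing off to the middle of the slack and wait.

{"fn": "servo_tool", "kwargs": {"motion": [[0.35,-0.003,0,0,0,0,0],[0.35,-0.006,0,0,0,0,0],[0.35,-0.0085,0,0,0,0,0],[0.35,-0.0085,0,0,0,0,0],[0.35,-0.0085,0,0,0,0,0],[0.35,-0.0085,0,0,0,0,0],[0.35,-0.0085,0,0,0,0,0],[0.35,-0.0085,0,0,0,0,0]]}}

```text
clock: 21.32
position: [0.5724, 0.0577, 0.0469]
ee_rot: [0.487, 0.873, 0.0, -0.0]
ft_force: [1.4, -0.1, 0.4]
grip_width: 0.351
```

```bash
python3 post.py; python3 look.py wrist
```

```text
post [-35.0455   6.5549  59.0787] 66.95101047044788 730
r 51.273430854513684 theta -0.22731000437227078
21.38 local [-31.7306   8.4249] z 0.04691387292921238 toolx deg 113.30561304900665 F local [-0.7042  0.7372] 1.2245497036446988 g 0.3452731619437744
wrist carrier ((5.613395690917969, 21.14651870727539), (81.12283325195312, 49.08525848388672), 23.078927993774414) 2971
```

View pics/w3.png

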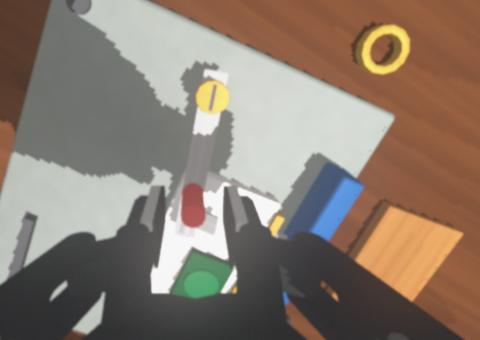

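The post (193,205) stands free between the pads. I'll lift out to verify the fit from above.

{"fn": "servo_tool", "kwargs": {"motion": [[0.35,0,0,-0.02,0,0,0],[0.35,0,0,-0.04,0,0,0],[0.35,0,0,-0.07,0,0,0],[0.35,0,0,-0.1,0,0,0],[0.35,0,0,-0.12,0,0,0],[0.35,0,0,-0.12,0,0,0]]}}

```text
clock: 22.18
position: [0.5733, 0.0578, 0.1683]
ee_rot: [0.487, 0.873, 0.001, 0.001]
ft_force: [0.4, 0.2, -0.6]
grip_width: 0.348
```

```bash
python3 post.py; python3 look.py wrist side
```

```text
post [-33.8894   7.09    64.6994] 66.7646892768845 105
r 52.52111258644875 theta -0.2322766850386625
22.23 local [-31.549   8.44 ] z 0.16697468087697817 toolx deg 113.30614952877585 F local [-0.5965 -0.0296] -1.3673941100844402 g 0.3504971408369706
wrist carrier ((10.74356460571289, 31.46446990966797), (60.302330017089844, 100.93767547607422), 89.93482971191406) 3698
side carrier ((9.020511627197266, 30.967870712280273), (102.25798034667969, 60.526424407958984), 0.457236647605896) 647
```

View pics/w3.png

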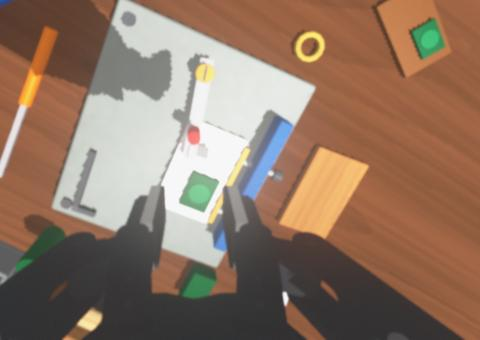

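The carrier is home and square (centre y ≈ 31.2, under 0.5°). The clip is at −0.23 rad with the toe about 11 mm in, and it holds alone. Now I'll swing it clear again.

```bash
python3 - <<'E'
from arc import *
t=np.r_[np.linspace(-.24,.26,18),np.linspace(.32,1.2,14)]
z=.12+np.clip((t-.05)*18,0,3)/1000
rows(t,z)
E
```

```text
[[0.35, -0.0004, -0.0005, 0.12, 0, 0, 9.6], [0.35, -0.002, -0.0008, 0.12, 0, 0, 11.2], [0.35, -0.0035, -0.0011, 0.12, 0, 0, 12.9], [0.35, -0.0051, -0.0015, 0.12, 0, 0, 14.6], [0.35, -0.0066, -0.0019, 0.12, 0, 0, 16.3], [0.35, -0.0081, -0.0024, 0.12, 0, 0, 18.0], [0.35, -0.0096, -0.0029, 0.12, 0, 0, 19.7], [0.35, -0.0111, -0.0034, 0.12, 0, 0, 21.3], [0.35, -0.0126, -0.004, 0.12, 0, 0, 23.0], [0.35, -0.014, -0.0047, 0.12, 0, 0, 24.7], [0.35, -0.0155, -0.0054, 0.1201, 0, 0, 26.4], [0.35, -0.0169, -0.0061, 0.1206, 0, 0, 28.1], [0.35, -0.0183, -0.0068, 0.1211, 0, 0, 29.8], [0.35, -0.0196, -0.0077, 0.1217, 0, 0, 31.5], [0.35, -0.021, -0.0085, 0.1222, 0, 0, 33.1], [0.35, -0.0223, -0.0094, 0.1227, 0, 0, 34.8], [0.35, -0.0236, -0.0103, 0.123, 0, 0, 36.5], [0.35, -0.0249, -0.0113, 0.123, 0, 0, 38.2], [0.35, -0.0273, -0.0134, 0.123, 0, 0, 41.6], [0.35, -0.03, -0.0159, 0.123, 0, 0, 45.5], [0.35, -0.0325, -0.0186, 0.123, 0, 0, 49.4], [0.35, -0.0347, -0.0214, 0.123, 0, 0, 53.3], [0.35, -0.0368, -0.0244, 0.123, 0, 0, 57.2], [0.35, -0.0387, -0.0276, 0.123, 0, 0, 61.0], [0.35, -0.0404, -0.0308, 0.123, 0, 0, 64.9], [0.35, -0.0418, -0.0342, 0.123, 0, 0, 68.8], [0.35, -0.043, -0.0376, 0.123, 0, 0, 72.7], [0.35, -0.044, -0.0412, 0.123, 0, 0, 76.5], [0.35, -0.0447, -0.0447, 0.123, 0, 0, 80.4], [0.35, -0.0452, -0.0484, 0.123, 0, 0, 84.3], [0.35, -0.0454, -0.052, 0.123, 0, 0, 88.2], [0.35, -0.0454, -0.0557, 0.123, 0, 0, 92.1]]
```

{"fn": "servo_tool", "kwargs": {"motion": [[0.35,-0.0004,-0.0005,0.04,0,0,5],[0.35,-0.0004,-0.0005,0.07,0,0,9.6],[0.35,-0.0004,-0.0005,0.1,0,0,9.6],[0.35,-0.0004,-0.0005,0.12,0,0,9.6],[0.35,-0.0004,-0.0005,0.12,0,0,9.6],[0.35,-0.002,-0.0008,0.12,0,0,11.2],[0.35,-0.0035,-0.0011,0.12,0,0,12.9],[0.35,-0.0051,-0.0015,0.12,0,0,14.6],[0.35,-0.0066,-0.0019,0.12,0,0,16.3],[0.35,-0.0081,-0.0024,0.12,0,0,18.0],[0.35,-0.0096,-0.0029,0.12,0,0,19.7],[0.35,-0.0111,-0.0034,0.12,0,0,21.3],[0.35,-0.0126,-0.004,0.12,0,0,23.0],[0.35,-0.014,-0.0047,0.12,0,0,24.7],[0.35,-0.0155,-0.0054,0.1201,0,0,26.4],[0.35,-0.0169,-0.0061,0.1206,0,0,28.1]]}}

```text
clock: 24.32
position: [0.5764, 0.04, 0.0464]
ee_rot: [0.685, 0.728, 0.0, 0.0]
ft_force: [-0.5, 0.9, 0.9]
grip_width: 0.352
```

```bash
python3 post.py; python3 look.py wrist; python3 - <<'E'
from arc import *
t=np.r_[np.linspace(.12,.26,5),np.linspace(.32,1.2,14)]
rows(t,np.clip((t-.09)*18,0,2.4)/1000)
E
```

```text
post [-33.7453  -0.7473  60.0341] 66.99437236553959 678
r 51.4308031487783 theta -0.08278226041737557
24.38 local [-30.394  -10.1258] z 0.04637243954898655 toolx deg 84.98900021844393 F local [0.6802 0.5046] 0.5019946140352983 g 0.3513056615553054
wrist carrier ((-15.433205604553223, 35.115840911865234), (55.82719421386719, 49.49587631225586), 89.73271942138672) 5066
[[0.35, -0.0014, -0.0009, 0.0005, 0, 0, 2.0], [0.35, -0.0033, -0.001, 0.0012, 0, 0, 4.0], [0.35, -0.0051, -0.0011, 0.0018, 0, 0, 6.0], [0.35, -0.007, -0.0014, 0.0024, 0, 0, 8.0], [0.35, -0.0089, -0.0016, 0.0024, 0, 0, 10.0], [0.35, -0.0121, -0.0023, 0.0024, 0, 0, 13.4], [0.35, -0.0156, -0.0033, 0.0024, 0, 0, 17.3], [0.35, -0.019, -0.0045, 0.0024, 0, 0, 21.2], [0.35, -0.0224, -0.0059, 0.0024, 0, 0, 25.1], [0.35, -0.0257, -0.0076, 0.0024, 0, 0, 29.0], [0.35, -0.0288, -0.0095, 0.0024, 0, 0, 32.8], [0.35, -0.0318, -0.0115, 0.0024, 0, 0, 36.7], [0.35, -0.0346, -0.0138, 0.0024, 0, 0, 40.6], [0.35, -0.0373, -0.0163, 0.0024, 0, 0, 44.5], [0.35, -0.0399, -0.0189, 0.0024, 0, 0, 48.3], [0.35, -0.0422, -0.0218, 0.0024, 0, 0, 52.2], [0.35, -0.0443, -0.0247, 0.0024, 0, 0, 56.1], [0.35, -0.0463, -0.0278, 0.0024, 0, 0, 60.0], [0.35, -0.048, -0.031, 0.0024, 0, 0, 63.9]]
```

The swing back is going smoothly at low force. I'll finish the arc, centre on the post and lift away.

{"fn": "servo_tool", "kwargs": {"motion": [[0.35,-0.0014,-0.0009,0.0005,0,0,2.0],[0.35,-0.0033,-0.001,0.0012,0,0,4.0],[0.35,-0.0051,-0.0011,0.0018,0,0,6.0],[0.35,-0.007,-0.0014,0.0024,0,0,8.0],[0.35,-0.0089,-0.0016,0.0024,0,0,10.0],[0.35,-0.0121,-0.0023,0.0024,0,0,13.4],[0.35,-0.0156,-0.0033,0.0024,0,0,17.3],[0.35,-0.019,-0.0045,0.0024,0,0,21.2],[0.35,-0.0224,-0.0059,0.0024,0,0,25.1],[0.35,-0.0257,-0.0076,0.0024,0,0,29.0],[0.35,-0.0288,-0.0095,0.0024,0,0,32.8],[0.35,-0.0318,-0.0115,0.0024,0,0,36.7],[0.35,-0.0346,-0.0138,0.0024,0,0,40.6],[0.35,-0.0373,-0.0163,0.0024,0,0,44.5],[0.35,-0.0399,-0.0189,0.0024,0,0,48.3],[0.35,-0.0422,-0.0218,0.0024,0,0,52.2],[0.35,-0.0443,-0.0247,0.0024,0,0,56.1],[0.35,-0.0463,-0.0278,0.0024,0,0,60.0],[0.35,-0.048,-0.031,0.0024,0,0,63.9],[0.35,-0.048,-0.031,0.0024,0,0,63.9]]}}

```text
clock: 26.92
position: [0.548, -0.01, 0.044]
ee_rot: [0.967, 0.256, -0.0, 0.0]
ft_force: [0.1, -0.1, 0.6]
grip_width: 0.348
```

{"fn": "servo_tool", "kwargs": {"motion": [[0.35,0.004,0,0,0,0,0],[0.35,0.008,0,0,0,0,0],[0.35,0.008,0,-0.02,0,0,0],[0.35,0.008,0,-0.05,0,0,0],[0.35,0.008,0,-0.09,0,0,0],[0.35,0.008,0,-0.13,0,0,0],[0.35,0.008,0,-0.13,0,0,0]]}}

```text
clock: 27.8
position: [0.5571, -0.0057, 0.177]
ee_rot: [0.967, 0.257, 0.003, 0.0]
ft_force: [0.7, -0.2, -0.8]
grip_width: 0.351
```

```bash
python3 post.py; python3 look.py wrist side; python3 - <<'E'
from h import *
im,d,K,T=cam("side"); cv2.imwrite("pics/s9.png",im[100:360,180:600])
for t in ("spare_carrier","hex_key","wax_tube","polish_jar","ring_gauge","wax_block","needle_file"): print(t,[(c,p.round(3).tolist()) for c,p in find("side",t,T)][:2])
E
```

```text
post [-58.1406 -50.1875  58.5949] 64.67505776472132 182
r 52.56743727736425 theta 1.0345047813079644
27.85 local [-57.1666 -51.8356] z 0.17497576397206135 toolx deg 21.333291484312046 F local [-0.395   0.0685] 0.3686875545435455 g 0.3507993561389054
wrist carrier ((10.29995346069336, 31.174894332885742), (60.6509895324707, 100.77804565429688), 89.90418243408203) 5674
side carrier ((8.33773422241211, 30.763427734375), (101.88824462890625, 60.649742126464844), 0.1468641310930252) 838
spare_carrier [(0.65, [0.565, 0.216, 0.008])]
hex_key [(0.65, [0.688, -0.008, 0.027])]
wax_tube [(0.66, [0.768, -0.019, 0.042])]
polish_jar [(0.66, [0.757, 0.066, 0.045])]
ring_gauge [(0.56, [0.626, -0.1, 0.011])]
wax_block [(0.81, [0.744, 0.159, 0.022]), (0.54, [0.596, 0.083, 0.023])]
needle_file [(0.79, [0.626, -0.102, 0.01])]
```

View pics/s9.png

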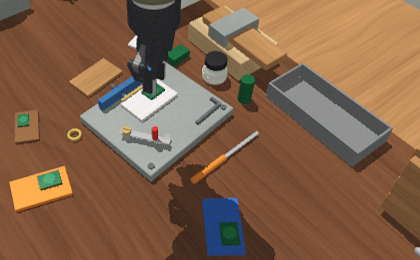

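The picture shows the clip clear (red post at 155,132), the carrier at the brass bar (148,98), the hand clear above, and the bystanders where they were.

```bash
python3 -c "
from h import *
print(ticket.hand_in())"
```

```text
the job is handed in; nothing more can be done
None
```

The job is done and handed in at about 28 s of the 64 s allowed. `hand_in` gives no verdict.

- **Carrier:** I slid it home by the middle of its free edge with the shut fingers. It seated at about 4 N on the wrist reading, with its centre at y ≈ 31 mm and square.
- **Clip on:** I swung the clip with a loose straddle of the post, raising the hand about 3 mm as the toe climbed. The peak reading was about 6 N. The clip settled at −0.23 rad with the toe about 11 mm in from the free edge, and it held alone after I backed the fingers off and lifted away.
- **Clip off:** I swung it back to about 1.03 rad and lifted the hand clear.

**Last checks:**
- The carrier's centre is at y ≈ 31 mm (30.8 side camera, 31.2 wrist), within 0.2° of square.
- The hand is 175 mm up and touches nothing.
- The bystanders that were detected agree with the start positions within a few mm.
- The ring gauge was not properly checked. The network's last report for it had landed on the needle file, but in the picture the ring looks to be in its old place.
- During the swing, some carrier measurements were unusable because the hand was in the way, and once the post was missed in shadow. I checked those moments by eye and by force.

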